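Open the wide photometer's sample lid

ROBOT

A 6-joint arm with a two-finger parallel gripper is mounted at the origin on a cart in front of the work surface, level with it; the furniture and walls round the work are solid. World frame = base frame: x ahead of the robot, y to its left, z up, the work surface at z = 0. Lengths are in m, angles in rad, forces in N, time in s.
With the tool pointing down it reaches from about 0.35 to 0.975 m from the base axis. Payload 4.9 kg.
Tool frame: the origin (TCP) lies on the centre line of the jaws, within the pads' length; the fingertips stand 14 mm ahead of it and the grasp point (between the pads) lies 5 mm behind it; z points along the fingers, y is the line along which they close (so a half turn about z gives the same grasp; the last joint's range is limited). The gripper opens to 85 mm and grips with 20 to 120 N. Pads are 22 mm wide; open, the fingers measure 114 mm over their backs; the gripper's body (76 mm by 85 mm) begins 54 mm behind the grasp point. The pads swing forward as they close: fully open they stand 13 mm farther back than shut.
Start: joints at [-1.373, 0.053, 1.613, -0, 1.476, -0.119], TCP at [0.195, -0.594, 0.245] pointing down, gripper open.
Joint ranges: [-3.01, 3.01], [-1.01, 2.22], [0.06, 2.58], [-1.02, 4.17], [0.09, 2.62], [-3.14, 3.14]. Speed limits (rad/s): [2.57, 2.57, 3.14, 3.14, 3.14, 3.14].

INTERFACE

Orientations are given as a 3x3 rotation matrix whose columns are the frame's x, y, z axes.
In Python, from station import sensors, imaging, job gives the robot as it stands.
- The arm moves only by the tool step_arm, never from a script. Its argument "rows" is a list that holds one entry, the list of rows, each a list of 7 numbers: the shift along the world's x, y, z normalised to -1 to 1, where 1 is 50 cm, then the turn, a rotation vector about the world's x, y, z normalised to -1 to 1, where 1 is 90 degrees, then the gripper's target within -1 to 1 (fully open at 1, half-way at 0, shut at -1). A call has 1 to 12 rows; each row is the pose to reach, as a shift and turn from the pose commanded when the call began; what a row does not reach only later rows make up. A row lasts 1/12 s, in which the tool goes at most 41.7 mm and 7.16 degrees, less where a joint would pass 70% of its speed; a pose out of reach is approached as far as the arm can. A call with a number of a shift or a turn outside -1 to 1 is refused whole. A call with a gripper value outside its range is refused whole. The fingers move at their own pace and stop on an object; "force" is the grip in N (left out, the last holds). Time passes only in rows, so rows that repeat a pose let the fingers close. It gives the time, the measured TCP pose, the force, the opening and the grip force at its end, in the units of the state.
- sensors.get_obs(): the state, without advancing time (a new reading comes with each control period).
- imaging.camera(name): name is "scene" or "top"; returns the picture (420x560x3 uint8, red, green, blue); there is no depth.
- imaging.calibration(name): a dict with "K" (3x3 intrinsics, pixels), "world_to_cam" (4x4, takes a point from world to camera coordinates). Camera axes: x right, y down, z forward; pixel columns grow to the right and rows downward; lengths in m; the calibration is good to about 2 mm. A picture is of the moment at which its call begins. calibration takes no time and is no camera call.
- job.close_job(): hands the job in; it is judged then, once.
The state is a dict: "time_s": time; "joint_pos": joint angles; "qvel": joint speeds; "joint_efforts": joint torques, N m; "tcp_pos": TCP position; "tool_rot": TCP orientation; "wrist_force": force on the tool from outside, world axes, zero at the start; "moment": the same for the moment, N m; "opening": finger opening in m; "gripper_force": force on a finger pad.
Only numpy, scipy, OpenCV 4.12 (cv2) and the standard library are available. Lean on these libraries where they do the work, as an engineer would, in place of code of your own. Each camera call takes 0.05 s, during which the arm holds its last target. There are 200 camera calls.

TASK

Open the sample chamber of the wider of the two photometers: press its front release tab down until the sprung lid pops up and let the tab come back up, then push the lid all the way back on its hinge so that it stays back against its stop. Only press and push with the fingers and pick nothing up; leave the narrower photometer alone and shut, the vial in its well, and the other things on the bench where they stand.

Things in the scene. Friction and masses are not known exactly. Their poses are not given: they have to be found in the camera images.
- wide: the wider of two bench photometers, fixed to the bench: white housing 150 mm wide (its own y), 205 mm deep (x from -100 to +105 mm), rear part 62 mm high, with a low front step 40 mm high at x -100 to -56 mm. Origin: on the bench under it, at y centre; its own x points from its front (release tab) to its rear (display), z up. Its lid covers a well with a vial in it.
- wide_hinge (a point): centre of the lid's hinge line on the wider photometer, at (45, 0, 74) mm in its frame; the hinge line runs along its own y
- wide_lid (a joint): lid angle of the wider photometer, rad: 0 shut, latched; once released, a spring pin lifts it to about 0.55 and it rests there; 1.9 fully back against its stop. It stays where it is left above about 1.4 (stiff hinge) and falls back to about 0.55 from below that. Light (about 80 g, friction under 0.02 N m)
- wide_lid_edge (a point): middle of the lower front edge of the wider photometer's lid, 100 mm from the hinge line; moves with the lid. The lid is a grey slab 144 mm wide and 8 mm thick with a 5 mm downward rim; when shut its top is at 78 mm and this edge at 64.5 mm above the bench. A 22 mm wide, 4 mm thick lip stands 6 mm further out in the middle of the front
- wide_tab (a joint): rocking angle of the wider photometer's release tab, rad: 0 up (spring-returned), 0.26 fully down; the lid is let go at about 0.12
- wide_tab_top (a point): middle of the top face of the wider photometer's black release tab, 40 mm wide (y) and 36 mm long (x), ribbed, in front of the middle of the lid, 61 mm above the bench, free beneath; at (-92, 0, 61) mm in the photometer's frame. Pressed straight down here it sinks 4 mm to release, 8 mm in all, against 1.3 to 3.5 N. Behind it a hook rises to 79 mm height over the lid's lip, at x -70 to -58 mm
- narrow: the narrower of two bench photometers, fixed to the bench: white housing 90 mm wide (its own y), 205 mm deep (x from -100 to +105 mm), rear part 62 mm high, with a low front step 40 mm high at x -100 to -56 mm. Origin: on the bench under it, at y centre; its own x points from its front (release tab) to its rear (display), z up. Same in make, to be left shut.
- narrow_hinge (a point): centre of the lid's hinge line on the narrower photometer, at (45, 0, 74) mm in its frame; the hinge line runs along its own y
- narrow_lid (a joint): lid angle of the narrower photometer, rad: 0 shut, latched; once released, a spring pin lifts it to about 0.55 and it rests there; 1.9 fully back against its stop. It stays where it is left above about 1.4 (stiff hinge) and falls back to about 0.55 from below that. Light (about 80 g, friction under 0.02 N m)
- narrow_lid_edge (a point): middle of the lower front edge of the narrower photometer's lid, 100 mm from the hinge line; moves with the lid. The lid is a grey slab 84 mm wide and 8 mm thick with a 5 mm downward rim; when shut its top is at 78 mm and this edge at 64.5 mm above the bench. A 22 mm wide, 4 mm thick lip stands 6 mm further out in the middle of the front
- narrow_tab (a joint): rocking angle of the narrower photometer's release tab, rad: 0 up (spring-returned), 0.26 fully down; the lid is let go at about 0.12
- narrow_tab_top (a point): middle of the top face of the narrower photometer's black release tab, 40 mm wide (y) and 36 mm long (x), ribbed, in front of the middle of the lid, 61 mm above the bench, free beneath; at (-92, 0, 61) mm in the photometer's frame. Pressed straight down here it sinks 4 mm to release, 8 mm in all, against 1.3 to 3.5 N. Behind it a hook rises to 79 mm height over the lid's lip, at x -70 to -58 mm
- well_vial: small sample vial, 22 mm across, 40 mm tall, standing in the well of the wider photometer, its top just under the deck; origin at its underside
- small_beaker: empty 50 ml beaker, 43 mm across, 55 mm tall, standing loose between the photometers; origin at its underside
- green_vial: green-capped vial, 24 mm across, 46 mm tall, standing loose between the photometers nearer the robot; origin at its underside
- marker: black-capped marker pen, 128 mm long (its own y), 17 mm thick, lying loose nearest the robot; origin at its underside
- flask: 125 ml conical flask, 68 mm across, 115 mm tall, loose, behind the photometers; origin at its underside
- jar: reagent jar with a red lid, 59 mm across, 82 mm tall, loose, to the left; origin at its underside

How it is judged:
By the outcome, as a careful person would: the job done as asked, in the order asked, and still so for the second after the job is handed in, with the robot touching nothing.
It also fails if it takes over 48 s, if anything falls off the work surface, if the arm or the gripper's body presses on something with over 40 N, if the wrist force passes 120 N, or if a joint passes its speed limit or range.

## Working session

There is one attempt and no reset: what is moved stays moved. The work goes in short steps, Python scripts to look and compute and a tool call to move; the robot and the scene stay as the last step left them, time stands still between calls to the robot, and variables do not carry over. Pictures are saved under pics/ and viewed, at most 13 in all, crops included, and the job is handed in when it is done.

Besides the shell and the picture viewer there is one more tool, called after "Request:" as name(argument=value, ...) on one line, values as JSON. step_arm: Moves the arm, as the interface text tells. Scaled input: -1 to 1 covers 50 cm each way for a shift and 90 degrees each way for a turn. Its arguments: {"type":"object","properties":{"rows":{"type":"array"},"force":{"type":"number"}},"required":["rows"]}

```bash
mkdir -p pics; python3 - <<'E'
from station import sensors, imaging
import cv2
for n in("scene","top"):
    cv2.imwrite(f"pics/{n}0.png",cv2.resize(imaging.camera(n)[:,:,::-1],(800,600),interpolation=cv2.INTER_CUBIC))
    c=imaging.calibration(n);print(n,c["K"],c["world_to_cam"])
o=sensors.get_obs();print(o["time_s"],o["tcp_pos"],o["tool_rot"],o["wrist_force"])
E
```

```text
scene [[400.25079367   0.         279.03251876]
 [  0.         400.25079367 214.33348144]
 [  0.           0.           1.        ]] [[-0.57430777 -0.81851247 -0.01441939  0.41436269]
 [-0.60765357  0.43802973 -0.66248554  0.38440154]
 [ 0.5485688  -0.3717086  -0.7489359   0.70712603]
 [ 0.          0.          0.          1.        ]]
top [[396.72634182   0.         282.70888872]
 [  0.         396.72634182 214.08907039]
 [  0.           0.           1.        ]] [[-0.00112067 -0.99999373 -0.00336046  0.09961405]
 [-0.98267596  0.00172404 -0.18532399  0.62681614]
 [ 0.18532862  0.00309455 -0.98267173  1.03801898]
 [ 0.          0.          0.          1.        ]]
0.1 [ 0.19460274 -0.5933621   0.24417794] [[ 9.50235368e-01  3.11532695e-01 -3.54330783e-04]
 [ 3.11532810e-01 -9.50233642e-01  1.82575801e-03]
 [ 2.32086283e-04 -1.84528550e-03 -9.99998271e-01]] [ 0.27742267 -0.18723356 -0.20227203]
```

View pics/top0.png

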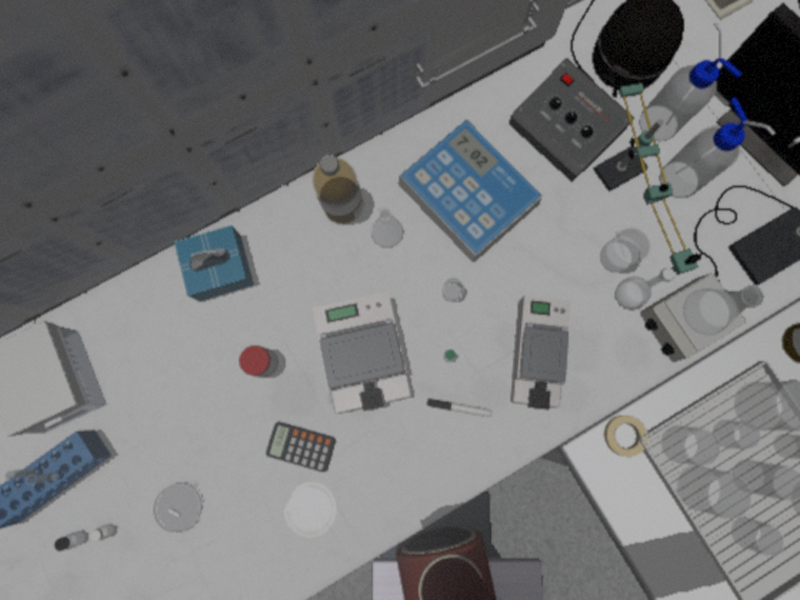

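View pics/scene0.png

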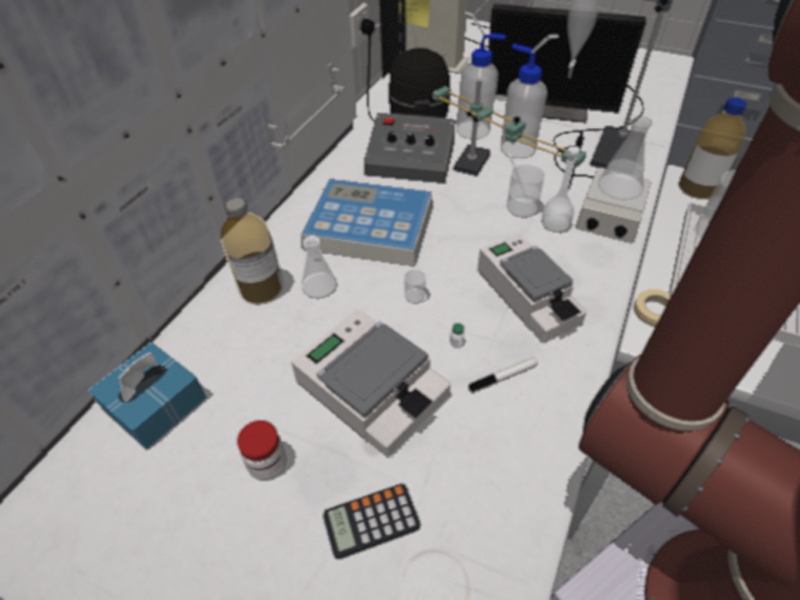

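The top view shows the wide photometer centred near (363,355) of the 800x600 picture, with its tab at (372,396), and the narrow one near (541,350). I'll enlarge the wide one next.

```bash
cat > h.py <<'E'
import numpy as np, cv2
from station import sensors, imaging
def px(name,P):
    c=imaging.calibration(name);T=c["world_to_cam"];q=np.atleast_2d(P)@T[:3,:3].T+T[:3,3];q=q@np.array(c["K"]).T
    return q[:,:2]/q[:,2:]
def ray(name,uv,z):
    c=imaging.calibration(name);T=c["world_to_cam"];R=T[:3,:3]
    d=R.T@np.linalg.solve(c["K"],[uv[0],uv[1],1.]);o=-R.T@T[:3,3]
    return o+d*(z-o[2])/d[2]
def crop(name,x0,y0,w,h,s,f,im=None):
    im=imaging.camera(name)[:,:,::-1] if im is None else im
    cv2.imwrite(f,cv2.resize(im[y0:y0+h,x0:x0+w],None,fx=s,fy=s,interpolation=cv2.INTER_CUBIC))
E
python3 -c "
from h import *
crop('top',210,195,90,100,6,'pics/t1.png')
crop('scene',195,210,130,110,6,'pics/s1.png')"
```

```text
(no output)
```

View pics/t1.png

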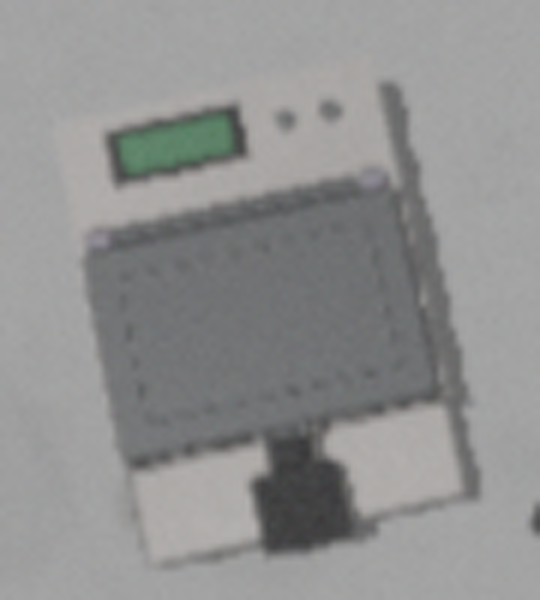

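View pics/s1.png

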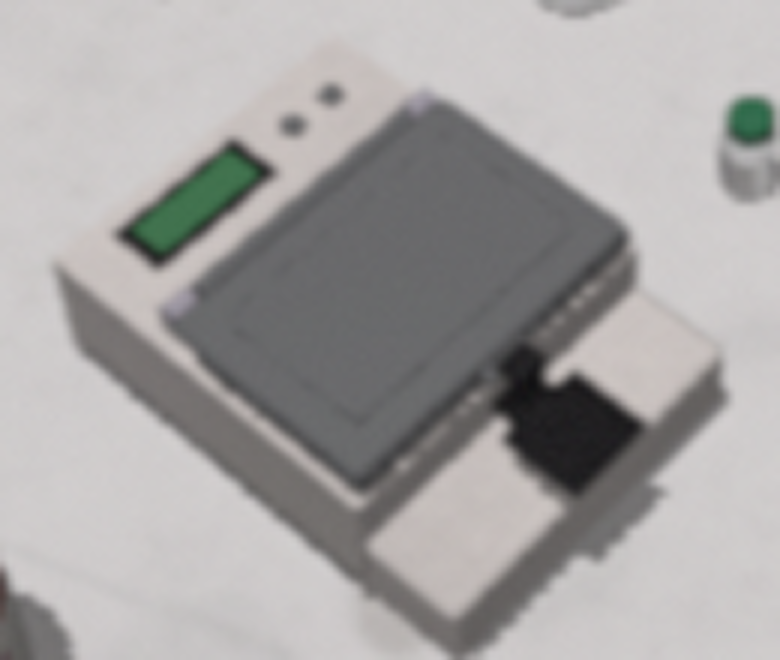

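Both crops show the lid corners, the step corners and the black tab clearly. I'll fit the pose (x, y, yaw) from these points.

```bash
cat > fit.py <<'E'
from h import *
from scipy.optimize import least_squares
t=[((128,462),(-55,72,75)),((438,398),(-55,-72,75)),((148,566),(-100,75,40)),((466,497),(-100,-75,40)),((55,122),(105,75,62)),((376,58),(105,-75,62)),((306,546),(-110,0,60))]
s=[((362,488),(-55,72,75)),((630,237),(-55,-72,75)),((458,622),(-100,75,40)),((720,355),(-100,-75,40)),((58,267),(105,75,62)),((607,460),(-110,0,60))]
def W(p,L):
    c,n=np.cos(p[2]),np.sin(p[2]);L=np.array(L)/1000.
    return L@np.array([[c,n,0],[-n,c,0],[0,0,1]])+[p[0],p[1],0]
ut=np.array([a for a,_ in t])/6.+[210,195]-.4; us=np.array([a for a,_ in s])/6.+[195,210]-.4
f=lambda p:np.r_[(px('top',W(p,[b for _,b in t]))-ut).ravel(),(px('scene',W(p,[b for _,b in s]))-us).ravel()]
if __name__=="__main__":
    r=least_squares(f,[.6,.1,.2]);print(r.x,np.degrees(r.x[2]));print(f(r.x).reshape(-1,2).round(1))
    for L in[(-92,0,61),(-100,0,61),(45,0,74),(-55,0,64.5)]:print(L,W(r.x,[L]).round(4),np.hypot(*W(r.x,[L])[0,:2]))
E
python3 fit.py
```

```text
[0.53639147 0.18050208 0.21516856] 12.328250310158944
[[-1.1  0.6]
 [ 0.3 -0.4]
 [-0.7  0.4]
 [ 0.2 -0.1]
 [-0.5  0.5]
 [-0.7 -0.3]
 [ 0.4  1.3]
 [-0.7 -0.6]
 [ 0.5 -0.9]
 [-1.2 -0.2]
 [ 1.3 -1.1]
 [-1.  -1.6]
 [ 1.7  0.9]]
(-92, 0, 61) [[0.4465 0.1609 0.061 ]] 0.47460449347789974
(-100, 0, 61) [[0.4387 0.1592 0.061 ]] 0.46667379936686093
(45, 0, 74) [[0.5804 0.1901 0.074 ]] 0.6106982746354106
(-55, 0, 64.5) [[0.4827 0.1688 0.0645]] 0.5113120426596265
```

Request:
step_arm(rows=[[[0.41,0.79,0,0,0,-0.065,-1],[0.41,0.79,0,0,0,-0.065,-1],[0.41,0.79,0,0,0,-0.065,-1],[0.41,0.79,0,0,0,-0.065,-1],[0.41,0.79,0,0,0,-0.065,-1],[0.41,0.79,0,0,0,-0.065,-1],[0.41,0.79,0,0,0,-0.065,-1],[0.41,0.79,0,0,0,-0.065,-1],[0.41,0.79,0,0,0,-0.065,-1],[0.41,0.79,0,0,0,-0.065,-1],[0.41,0.79,0,0,0,-0.065,-1],[0.41,0.79,0,0,0,-0.065,-1]]], force=40)

```text
time_s: 1.2
tcp_pos: [0.4012, -0.1948, 0.2453]
tool_rot: [[0.976, 0.219, 0.001], [0.219, -0.976, 0.002], [0.001, -0.001, -1.0]]
wrist_force: [0.1, -1.2, 0.5]
opening: -0.0003
gripper_force: 0.0
```

Request:
step_arm(rows=[[[0.084,0.712,-0.1,0,0,0,-1],[0.084,0.712,-0.1,0,0,0,-1],[0.084,0.712,-0.1,0,0,0,-1],[0.084,0.712,-0.1,0,0,0,-1],[0.084,0.712,-0.1,0,0,0,-1],[0.084,0.712,-0.1,0,0,0,-1],[0.084,0.712,-0.1,0,0,0,-1],[0.084,0.712,-0.1,0,0,0,-1],[0.084,0.712,-0.1,0,0,0,-1],[0.084,0.712,-0.23,0,0,0,-1],[0.084,0.712,-0.23,0,0,0,-1],[0.084,0.712,-0.23,0,0,0,-1]]])

```text
time_s: 2.2
tcp_pos: [0.4376, 0.1565, 0.1242]
tool_rot: [[0.977, 0.214, -0.011], [0.214, -0.977, -0.002], [-0.011, -0.0, -1.0]]
wrist_force: [-0.6, -0.1, -0.8]
opening: -0.0
gripper_force: 0.0
```

```bash
python3 -c "
from h import *
crop('scene',195,150,160,120,5,'pics/s2.png',None)
o=sensors.get_obs();print(o['time_s'],o['tcp_pos'],o['wrist_force'],o['tool_rot'][:,0])
print(px('scene',o['tcp_pos']),px('scene',o['tcp_pos']-[0,0,.014]))"
```

```text
2.25 [0.43937735 0.15650484 0.12716109] [0.12502201 0.7660388  0.09251628] [ 0.97698216  0.21320033 -0.00717436]
[[295.19379651 265.5637422 ]] [[295.08369947 269.50682679]]
```

View pics/s2.png

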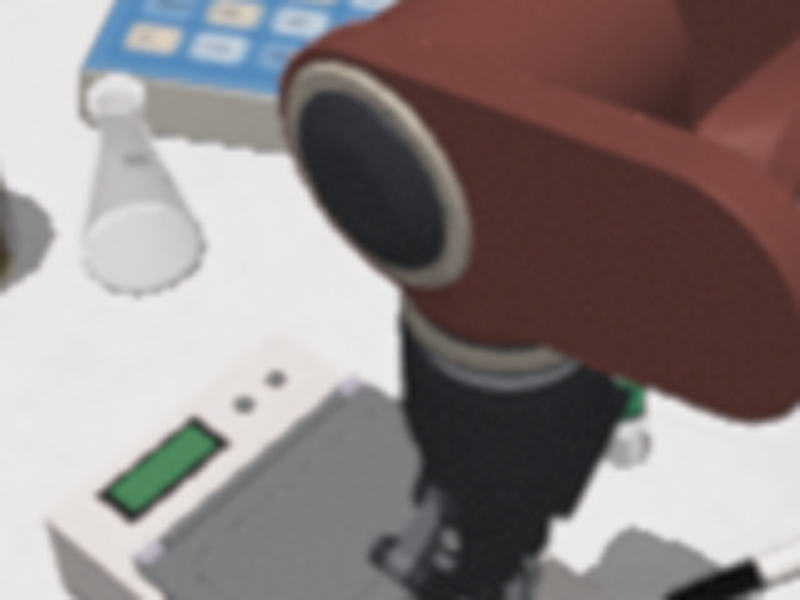

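The crop shows the shut gripper above the front of the wide unit, but the fingertips at about (500,590) are cut off. I'll go down and use the wrist force to find contact.

Request:
step_arm(rows=[[[0,0.004,-0.03,0,0,0,-1],[0,0.004,-0.05,0,0,0,-1],[0,0.004,-0.066,0,0,0,-1],[0,0.004,-0.066,0,0,0,-1],[0,0.004,-0.066,0,0,0,-1]]])

```text
time_s: 2.67
tcp_pos: [0.4419, 0.1588, 0.0977]
tool_rot: [[0.977, 0.212, 0.0], [0.212, -0.977, -0.0], [0.0, 0.0, -1.0]]
wrist_force: [0.0, 0.5, 0.3]
opening: 0.0004
gripper_force: 0.0
```

```bash
python3 -c "
from h import *
crop('scene',235,220,110,90,6,'pics/s3.png')
o=sensors.get_obs();print(o['time_s'],o['tcp_pos'],o['wrist_force'])
for z in(.014,.027):print((px('scene',o['tcp_pos']-[0,0,z])-[235,220])*6)"
```

```text
2.7167 [0.44223709 0.15893172 0.09810934] [-0.11644915 -0.37586465 -0.19824984]
[[348.57908178 341.95891471]]
[[348.13555007 362.28648081]]
```

View pics/s3.png

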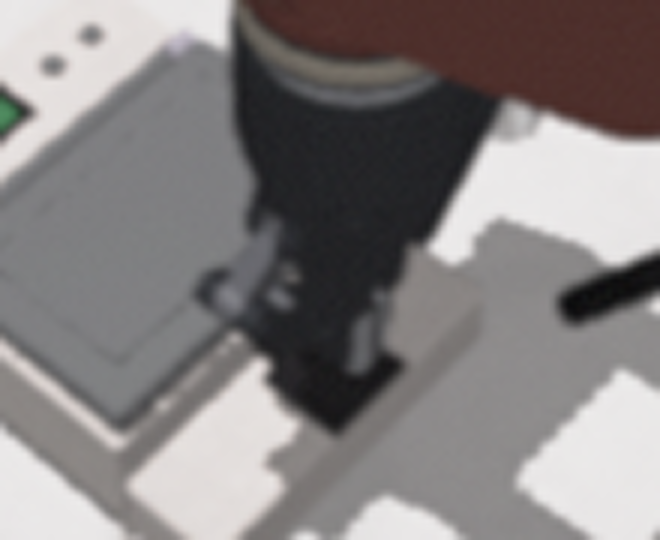

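The fingers end at about (345,365), just above the black tab at (340,400) and centred on it.

Request:
step_arm(rows=[[[0,0.002,-0.008,0,0,0,-1],[0,0.002,-0.016,0,0,0,-1],[0,0.002,-0.024,0,0,0,-1],[0,0.002,-0.032,0,0,0,-1],[0,0.002,-0.032,0,0,0,-1]]])

```text
time_s: 3.13
tcp_pos: [0.4409, 0.16, 0.0801]
tool_rot: [[0.977, 0.213, -0.002], [0.213, -0.977, -0.0], [-0.002, -0.0, -1.0]]
wrist_force: [0.1, -0.4, -0.5]
opening: 0.0001
gripper_force: 0.0
```

Request:
step_arm(rows=[[[0,0,-0.005,0,0,0,-1],[0,0,-0.01,0,0,0,-1],[0,0,-0.014,0,0,0,-1],[0,0,-0.018,0,0,0,-1],[0,0,-0.018,0,0,0,-1]]])

```text
time_s: 3.55
tcp_pos: [0.4414, 0.1601, 0.0719]
tool_rot: [[0.977, 0.213, -0.001], [0.213, -0.977, -0.0], [-0.001, -0.0, -1.0]]
wrist_force: [-2.0, -0.0, -0.1]
opening: 0.0004
gripper_force: 0.4
```

Request:
step_arm(rows=[[[0,0,-0.003,0,0,0,-1],[0,0,-0.006,0,0,0,-1],[0,0,-0.008,0,0,0,-1],[0,0,-0.008,0,0,0,-1]]])

```text
time_s: 3.88
tcp_pos: [0.4414, 0.16, 0.0681]
tool_rot: [[0.977, 0.213, -0.001], [0.213, -0.977, -0.0], [-0.001, 0.0, -1.0]]
wrist_force: [-3.3, -1.4, 3.0]
opening: 0.0001
gripper_force: 2.0
```

```bash
python3 -c "
from h import *
crop('scene',215,200,130,100,6,'pics/s4.png')
o=sensors.get_obs();print(o['time_s'],o['tcp_pos'],o['wrist_force'])"
```

```text
3.9333 [0.4413679  0.16006048 0.06814294] [-3.61038182 -1.12658904  2.47168484]
```

View pics/s4.png

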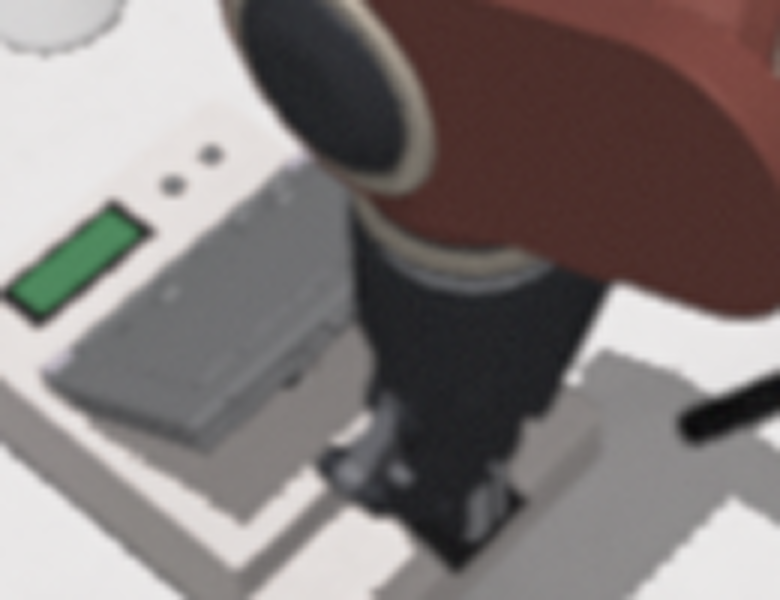

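The lid has popped up to its rest angle, with its front edge now at (205,440)–(350,320). Next I raise clear of the tab and tilt the tool.

Request:
step_arm(rows=[[[0,0,0.04,0,0,0,-1],[0,0,0.1,0,0,0,-1],[-0.029,-0.006,0.163,0.107,-0.488,0,-1],[-0.029,-0.006,0.163,0.107,-0.488,0,-1],[-0.029,-0.006,0.163,0.107,-0.488,0,-1],[-0.029,-0.006,0.163,0.107,-0.488,0,-1],[-0.029,-0.006,0.163,0.107,-0.488,0,-1],[-0.029,-0.006,0.163,0.107,-0.488,0,-1],[-0.029,-0.006,0.163,0.107,-0.488,0,-1],[-0.029,-0.006,0.163,0.107,-0.488,0,-1],[-0.029,-0.006,0.163,0.107,-0.488,0,-1]]])

```text
time_s: 4.85
tcp_pos: [0.4287, 0.1577, 0.1511]
tool_rot: [[0.691, 0.213, 0.691], [0.15, -0.977, 0.151], [0.707, -0.001, -0.707]]
wrist_force: [1.1, -0.6, -0.6]
opening: 0.0003
gripper_force: 0.0
```

```bash
cat > tgt.py <<'E'
from h import *
from fit import W
p=[.5364,.1805,.21517]
o=sensors.get_obs();T=o['tcp_pos'];print(o['time_s'],T,o['wrist_force'],o['joint_pos'].round(2) if hasattr(o['joint_pos'],'round') else o['joint_pos']);print(np.round(o['tool_rot'],3))
c,s=np.cos(p[2]),np.sin(p[2]);d=T-[p[0],p[1],0];print('local',1000*np.array([c*d[0]+s*d[1],-s*d[0]+c*d[1],d[2]]))
# tip arc about hinge, local
A=[(-65,108)]
for k in np.linspace(0,1,9):
    a=.286+k*(1.65-.286);r=90.7+k*(82-90.7);A.append((45-r*np.cos(a)-9.9,74+r*np.sin(a)+9.9))
for x,z in A:print(np.round([x,z]),((W(p,[(x,0,z)])[0]-T)/.5).round(3))
E
python3 tgt.py
python3 -c "
from h import *
crop('scene',215,180,130,100,6,'pics/s5.png')"
```

```text
4.85 [0.42871658 0.15773328 0.15114753] [ 1.12093458 -0.61244154 -0.63460993] [ 0.17 -0.9   2.58  0.05  0.67  1.5 ]
[[ 0.691  0.213  0.691]
 [ 0.15  -0.977  0.151]
 [ 0.707 -0.001 -0.707]]
local [-110.06125954    0.75014166  151.14752654]
[-65 108] [ 0.088  0.018 -0.086]
[-52. 109.] [ 0.114  0.023 -0.083]
[-45. 123.] [ 0.127  0.026 -0.055]
[-37. 136.] [ 0.144  0.03  -0.031]
[-26. 146.] [ 0.165  0.034 -0.009]
[-14. 155.] [0.188 0.04  0.008]
[ -1. 161.] [0.214 0.045 0.02 ]
[ 13. 165.] [0.241 0.051 0.028]
[ 28. 167.] [0.269 0.057 0.031]
[ 42. 166.] [0.297 0.063 0.029]
```

View pics/s5.png

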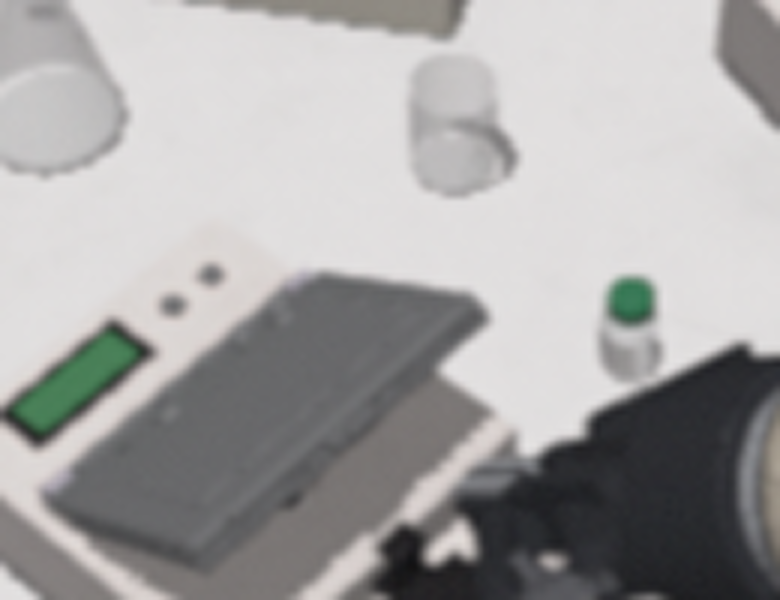

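The lid rests open and the tilted fingers, at about (400,560), sit in front of it. Now I move the tip under the front edge.

Request:
step_arm(rows=[[[0.03,0.006,-0.03,0,0,0,-1],[0.06,0.012,-0.06,0,0,0,-1],[0.088,0.017,-0.086,0,0,0,-1],[0.088,0.017,-0.086,0,0,0,-1],[0.088,0.017,-0.086,0,0,0,-1]]])

```text
time_s: 5.32
tcp_pos: [0.471, 0.1659, 0.1034]
tool_rot: [[0.698, 0.213, 0.684], [0.152, -0.977, 0.15], [0.7, -0.001, -0.714]]
wrist_force: [-0.2, 0.9, 0.2]
opening: 0.0003
gripper_force: 0.0
```

```bash
python3 tgt.py
```

```text
5.3167 [0.47098801 0.16591235 0.10342164] [-0.21715269  0.89311199  0.22280931] [ 0.17 -0.57  2.5   0.07  0.44  1.48]
[[ 0.698  0.213  0.684]
 [ 0.152 -0.977  0.15 ]
 [ 0.7   -0.001 -0.714]]
local [-67.01825749  -0.28492097 103.42163585]
[-65 108] [0.004 0.001 0.009]
[-52. 109.] [0.029 0.007 0.012]
[-45. 123.] [0.042 0.01  0.04 ]
[-37. 136.] [0.059 0.014 0.065]
[-26. 146.] [0.08  0.018 0.086]
[-14. 155.] [0.104 0.023 0.103]
[ -1. 161.] [0.13  0.029 0.116]
[ 13. 165.] [0.157 0.035 0.124]
[ 28. 167.] [0.185 0.041 0.126]
[ 42. 166.] [0.212 0.047 0.124]
```

Request:
step_arm(rows=[[[0.015,0.003,0.01,0,0,0,-1],[0.029,0.006,0.012,0,0,0,-1],[0.036,0.008,0.026,0,0,0,-1],[0.042,0.01,0.04,0,0,0,-1],[0.05,0.012,0.053,0,0,0,-1],[0.059,0.014,0.065,0,0,0,-1],[0.07,0.016,0.076,0,0,0,-1],[0.08,0.018,0.086,0,0,0,-1],[0.092,0.02,0.095,0,0,0,-1],[0.104,0.023,0.103,0,0,0,-1],[0.104,0.023,0.103,0,0,0,-1]]])

```text
time_s: 6.23
tcp_pos: [0.5261, 0.1779, 0.1606]
tool_rot: [[0.69, 0.213, 0.691], [0.15, -0.977, 0.151], [0.708, -0.001, -0.707]]
wrist_force: [0.3, 0.2, 0.5]
opening: 0.0003
gripper_force: 0.0
```

```bash
python3 tgt.py
python3 -c "
from h import *
crop('scene',215,150,130,100,6,'pics/s6.png')"
```

```text
6.2333 [0.52611146 0.1779489  0.16059861] [0.30218747 0.19999915 0.48985651] [ 0.18 -0.47  2.34  0.05  0.49  1.5 ]
[[ 0.69   0.213  0.691]
 [ 0.15  -0.977  0.151]
 [ 0.708 -0.001 -0.707]]
local [-10.59597764  -0.29553033 160.59861435]
[-65 108] [-0.106 -0.023 -0.105]
[-52. 109.] [-0.081 -0.017 -0.102]
[-45. 123.] [-0.068 -0.014 -0.074]
[-37. 136.] [-0.051 -0.011 -0.05 ]
[-26. 146.] [-0.03  -0.006 -0.028]
[-14. 155.] [-0.006 -0.001 -0.011]
[ -1. 161.] [0.019 0.005 0.001]
[ 13. 165.] [0.047 0.011 0.009]
[ 28. 167.] [0.074 0.017 0.012]
[ 42. 166.] [0.102 0.023 0.01 ]
```

View pics/s6.png

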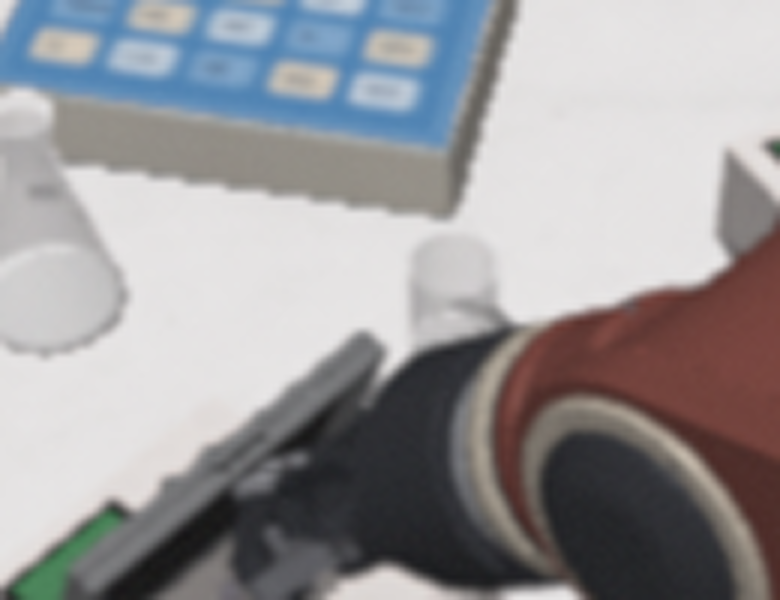

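The lid is up at about 1.2 rad, with its upper corner at (370,345), and rests on the fingers. I carry on with the sweep.

Request:
step_arm(rows=[[[0.012,0.003,0.001,0,0,0,-1],[0.024,0.005,0.002,0,0,0,-1],[0.036,0.008,0.004,0,0,0,-1],[0.048,0.011,0.005,0,0,0,-1],[0.06,0.013,0.006,0,0,0,-1],[0.072,0.016,0.006,0,0,0,-1],[0.084,0.019,0.006,0,0,0,-1],[0.094,0.021,0.005,0,0,0,-1],[0.094,0.021,0.005,0,0,0,-1]]])

```text
time_s: 7.03
tcp_pos: [0.5724, 0.1884, 0.1615]
tool_rot: [[0.692, 0.213, 0.69], [0.151, -0.977, 0.151], [0.706, -0.001, -0.708]]
wrist_force: [-0.3, -0.6, -0.1]
opening: -0.0003
gripper_force: 0.0
```

Request:
step_arm(rows=[[[0.006,0.001,0,0,0,0,-1],[0.01,0.002,0,0,0,0,-1],[0.01,0.002,0,0,0,0,-1]]])

```text
time_s: 7.28
tcp_pos: [0.5767, 0.1893, 0.1614]
tool_rot: [[0.692, 0.213, 0.69], [0.151, -0.977, 0.151], [0.706, -0.001, -0.708]]
wrist_force: [-0.8, 0.0, 0.9]
opening: 0.0003
gripper_force: 0.0
```

Request:
step_arm(rows=[[[0.006,0.001,0,0,0,0,-1],[0.01,0.002,0,0,0,0,-1],[0.01,0.002,0,0,0,0,-1]]])

```text
time_s: 7.53
tcp_pos: [0.5818, 0.1903, 0.1616]
tool_rot: [[0.692, 0.213, 0.69], [0.15, -0.977, 0.151], [0.706, -0.001, -0.708]]
wrist_force: [-0.2, 0.3, -0.3]
opening: 0.0002
gripper_force: 0.0
```

```bash
python3 -c "
from h import *
crop('scene',195,150,130,100,6,'pics/s7.png')
o=sensors.get_obs();print(o['time_s'],o['tcp_pos'],o['wrist_force'])"
```

```text
7.5833 [0.58166104 0.19025611 0.16144828] [-0.29983707  0.38506834  0.8046697 ]
```

View pics/s7.png

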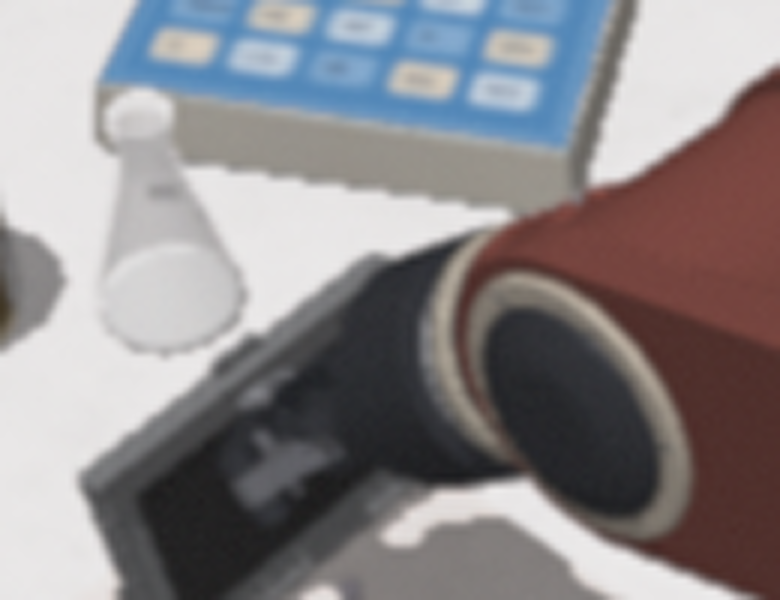

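The lid stands well back, with its upper edge running from (90,480) to (380,260), but there is no stop force yet. I keep pushing.

Request:
step_arm(rows=[[[0.006,0.001,0,0,0,0,-1],[0.012,0.002,0,0,0,0,-1],[0.012,0.002,0,0,0,0,-1]]])

```text
time_s: 7.83
tcp_pos: [0.5881, 0.1913, 0.1616]
tool_rot: [[0.692, 0.213, 0.69], [0.15, -0.977, 0.151], [0.706, -0.001, -0.708]]
wrist_force: [0.2, -0.0, -0.0]
opening: -0.0
gripper_force: 0.0
```

Request:
step_arm(rows=[[[0.006,0.001,0,0,0,0,-1],[0.01,0.002,0,0,0,0,-1],[0.01,0.002,0,0,0,0,-1]]])

```text
time_s: 8.08
tcp_pos: [0.591, 0.1921, 0.1606]
tool_rot: [[0.696, 0.214, 0.686], [0.152, -0.977, 0.15], [0.702, -0.0, -0.712]]
wrist_force: [-29.1, -9.1, 16.9]
opening: 0.0003
gripper_force: 16.6
```

The stop is reached: wrist force about 34 N. Backing off and retreating.

Request:
step_arm(rows=[[[-0.02,-0.004,0,0,0,0,-1],[-0.06,-0.013,0.01,0,0,0,-1],[-0.12,-0.026,0.04,0,0,0,-1],[-0.18,-0.039,0.08,0,0,0,-1],[-0.22,-0.047,0.14,0,0,0,-1],[-0.22,-0.047,0.2,0,0,0,-1],[-0.22,-0.3,0.2,0,0,0,-1],[-0.22,-0.5,0.2,0,0,0,-1],[-0.22,-0.6,0.2,0,0,0,-1],[-0.22,-0.6,0.2,0,0,0,-1],[-0.22,-0.6,0.2,0,0,0,-1],[-0.22,-0.6,0.2,0,0,0,-1]]])

```text
time_s: 9.08
tcp_pos: [0.4821, -0.0835, 0.2623]
tool_rot: [[0.69, 0.213, 0.692], [0.151, -0.977, 0.149], [0.708, 0.002, -0.706]]
wrist_force: [0.7, -0.6, -0.4]
opening: 0.0004
gripper_force: 0.0
```

```bash
python3 -c "
from h import *
cv2.imwrite('pics/s8.png',cv2.resize(imaging.camera('scene')[90:390,90:490,::-1],(800,600)))
from fit import W
p=[.5364,.1805,.21517]
for a in(1.4,1.7,1.9):
  P=[(45-103*np.cos(a)+4*np.sin(a)*1,y,74+103*np.sin(a)+4*np.cos(a)) for y in(72,-72)]
  print(a,((px('scene',W(p,P))-[90,90])*2).round())
o=sensors.get_obs();print(o['time_s'],o['tcp_pos'],o['wrist_force'])"
```

```text
1.4 [[259. 295.]
 [361. 216.]]
1.7 [[239. 279.]
 [340. 202.]]
1.9 [[227. 272.]
 [327. 197.]]
9.1333 [ 0.48183677 -0.09290127  0.26214565] [-0.59986651 -1.55781109 -0.02567935]
```

View pics/s8.png

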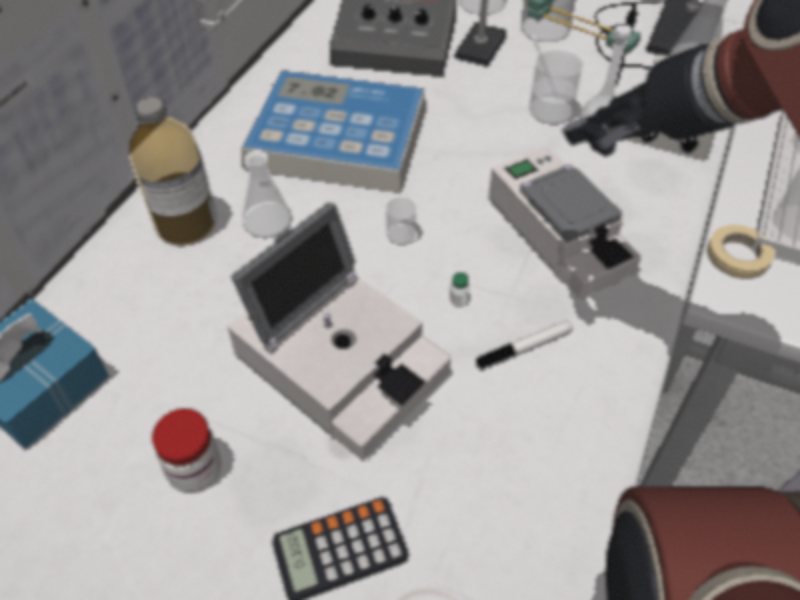

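The lid stays back: its top corners at (235,272) and (330,206) match about 1.8–1.9 rad. The tab is up, the narrow unit is shut and everything else is undisturbed.

Request:
step_arm(rows=[[[0,0,0,0,0,0,-1],[0,0,0,0,0,0,-1],[0,0,0,0,0,0,-1],[0,0,0,0,0,0,-1]]])

```text
time_s: 9.47
tcp_pos: [0.4826, -0.0794, 0.2612]
tool_rot: [[0.692, 0.217, 0.689], [0.153, -0.976, 0.153], [0.706, -0.001, -0.708]]
wrist_force: [0.3, 0.2, 0.4]
opening: -0.0002
gripper_force: 0.0
```

```bash
python3 -c "
from station import job
print(job.close_job())"
```

```text
the job is handed in; nothing more can be done
None
```

The wide photometer's lid was released with its tab and pushed back to its stop, where it stayed; the narrow one is still shut, nothing else looked moved in the last picture, and the job was handed in at about 9.5 s (no verdict was returned).

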